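Count two round wooden blanks into the next place's tray

ROBOT

A 6-joint arm with a two-finger parallel gripper is mounted at the origin on the work surface. World frame = base frame: x ahead of the robot, y to its left, z up, the work surface at z = 0. Lengths are in m, angles in rad, forces in N, time in s.
With the tool pointing down it reaches from about 0.2 to 0.875 m from the base axis. Payload 3.4 kg.
Tool frame: the origin (TCP) lies between the finger pads; the fingertips stand 25 mm ahead of it and the grasp point (between the pads) lies 6 mm ahead of it (r.nose_length is the z of the fingertips in the tool frame, in m); z points along the fingers, y is the line along which they close (so a half turn about z gives the same grasp; the last joint's range is limited). The gripper opens to 94 mm and grips with 3 to 60 N. Pads are 16 mm wide; open, the fingers measure 119 mm over their backs; the gripper's body (75 mm by 177 mm) begins 78 mm behind the grasp point.
Start: joints at [-1.461, 0.276, 1.505, -0, 1.361, -0.121], TCP at [0.132, -0.56, 0.23] pointing down, gripper open.
Joint ranges: [-2.89, 2.89], [-0.75, 2.08], [0.22, 2.7], [-1.18, 4.32], [0.11, 2.71], [-2.7, 2.7]. Speed limits (rad/s): [2.57, 2.57, 3.14, 3.14, 3.14, 3.14].

INTERFACE

Orientations are given as a unit quaternion [w, x, y, z].
In Python, from plant import r, gripper_to, inverse_kinematics, vision, models, telemetry gives the robot as it stands. Calls block until the motion is done:
- r.move_to(position, orientation): joint-space move of the TCP to a pose.
- r.move_l(position, rot=None, vel=0.15, guard=None): straight line of the TCP; rot=None keeps the orientation; vel is the mean speed in m/s. With guard (N) it stops when the force on the tool has changed by that much, and returns True; else False.
- r.movej(angles): joint-space move.
- gripper_to(opening, f_grip=None): finger opening in m; f_grip is the grip in N (None keeps the last); returns when the fingers have stopped.
- r.hold(seconds).
- inverse_kinematics(position, orientation): joint angles nearest the present ones, or None.
- vision.snapshot(name): name is "scene" or "top"; returns the picture (384x512x3 uint8, red, green, blue); there is no depth.
- vision.get_calibration(name): a dict with "fx", "fy", "cx", "cy" (pixels), "position" and "orientation" of the camera in the world. Camera axes: x right, y down, z forward; pixel columns grow to the right and rows downward; lengths in m; the calibration is good to about 2 mm. A picture is of the moment at which its call begins. get_calibration takes no time and is no camera call.
A pose or a line that the arm cannot do raises r.PlanningError and nothing moves.
- r.sign_off(): hands the job in; it is judged then, once.
Trained networks look in the newest picture that a camera, given by its name, has taken for a name from the list of things; names that differ only in an ending like _2 or _b are one class to them, and where a whole thing is asked for, a point or a joint stands for the part that bears it (a point fixed in the world has none). Each returns a list of dicts, best first, with "score" (0 to 1); they miss things now and then, are a little off and sometimes report something else, mostly with a low value. They report only what shows in the picture. A call takes as long as a camera call. They do not tell look-alikes from the thing itself.
- models.boxes_of(thing, camera): "at" ([x, y, z] in m, in world coordinates, good to about 4 mm: the middle of the surface that is visible of it).
- models.regions_of(thing, camera): "pixels" (384x512 bool, what is visible of it).
- models.mark_of(thing, camera): "at" ([x, y, z] in m, in world coordinates, good to about 4 mm: a listed point, or the origin of a listed thing).
Readings, each from a call of its own:
- telemetry.current_t(): time.
- telemetry.current_joints(): joint angles.
- telemetry.current_dq(): joint speeds.
- telemetry.current_joint_efforts(): joint torques, N m.
- telemetry.current_ee_pos(): TCP position.
- telemetry.current_tool_rot(): TCP orientation.
- telemetry.current_wrist_force(): force on the tool from outside, world axes, zero at the start.
- telemetry.current_torque(): the same for the moment, N m.
- telemetry.current_opening(): finger opening in m.
- telemetry.current_finger_force(): force on a finger pad.
Only numpy, scipy, OpenCV 4.12 (cv2) and the standard library are available. Lean on these libraries where they do the work, as an engineer would, in place of code of your own. Each camera call takes 0.05 s, during which the arm holds its last target. There are 200 camera calls.

TASK

The next person at the craft table needs wooden blanks to paint: put exactly two of the three small solid round ones into the empty grey rectangular tray, lying flat side by side on its floor. Leave the third where it lies.

Things in the scene. Friction and masses are not known exactly. Their poses are not given: they have to be found in the camera images.
- blank_a_mid (a point): one of three identical small solid round blanks of bare pale wood, 45 mm across and 20 mm thick, about 25 g, loose and lying flat on the table; this point is its centre, 10 mm above its underside, z along its thickness. Other pieces of the same wood and about the same thickness lie 100 mm or more away, centre to centre: a square block 45 mm wide, a larger disc 70 mm across and a ring 60 mm across with a hole
- blank_b_mid (a point): one of three identical small solid round blanks of bare pale wood, 45 mm across and 20 mm thick, about 25 g, loose and lying flat on the table; this point is its centre, 10 mm above its underside, z along its thickness. Other pieces of the same wood and about the same thickness lie 100 mm or more away, centre to centre: a square block 45 mm wide, a larger disc 70 mm across and a ring 60 mm across with a hole
- blank_c_mid (a point): one of three identical small solid round blanks of bare pale wood, 45 mm across and 20 mm thick, about 25 g, loose and lying flat on the table; this point is its centre, 10 mm above its underside, z along its thickness. Other pieces of the same wood and about the same thickness lie 100 mm or more away, centre to centre: a square block 45 mm wide, a larger disc 70 mm across and a ring 60 mm across with a hole
- tray: the empty shallow grey plastic tray, rectangular, fixed to the table: 200 mm along its x by 150 mm along its y outside and 25 mm high, walls 5 mm and floor 5 mm thick, so inside 190 by 140 mm and 20 mm deep; origin at the centre of its underside, on the table, z up. It stands to the left or the right of the wooden pieces; a round white paint plate stands on the other side
Things that resemble listed ones, but are neither listed nor needed, are in the scene too. Leave any purple or red look-alike of the tray alone.

How it is judged:
By the outcome, as a careful person would: the job done as asked, in the order asked, and still so for the second after the job is handed in, with the robot touching nothing.
It also fails if it takes over 56 s, if anything falls off the work surface, if the arm or the gripper's body presses on something with over 40 N, if the wrist force passes 120 N, or if a joint passes its speed limit or range.

## Working session

There is one attempt and no reset: what is moved stays moved. The work goes in short steps, each a Python script; the robot and the scene stay as the last script left them, time stands still between calls to the robot, and variables do not carry over. Pictures are saved under pics/ and viewed, at most 10 in all, crops included, and the job is handed in when it is done.

```bash
mkdir -p pics
python3 - <<'E'
from plant import r, vision, models, telemetry
import cv2, numpy as np
for c in ("top","scene"):
    im=vision.snapshot(c); cv2.imwrite(f"pics/{c}0.png",im[:,:,::-1])
    k=vision.get_calibration(c); print(c,{a:np.round(b,3).tolist() for a,b in k.items()})
    for t in ("blank_a_mid","tray"):
        print(t,[(np.round(d["at"],3).tolist(),round(d["score"],2)) for d in models.mark_of(t,c)])
print(telemetry.current_t(),telemetry.current_tool_rot())
E
```

```text
top {'fx': 446.22, 'fy': 446.22, 'cx': 257.904, 'cy': 194.565, 'position': [0.342, -0.146, 1.367], 'orientation': [0.027, -0.706, 0.707, -0.02]}
blank_a_mid [([0.564, -0.081, 0.01], 0.65)]
tray [([0.404, -0.564, 0.001], 0.85), ([0.201, -0.271, 0.005], 0.62)]
scene {'fx': 354.664, 'fy': 354.664, 'cx': 253.724, 'cy': 188.956, 'position': [1.058, -0.128, 0.817], 'orientation': [-0.229, 0.659, 0.676, -0.239]}
blank_a_mid [([0.562, -0.084, 0.014], 0.63)]
tray [([0.524, -0.287, -0.001], 0.92), ([0.412, -0.567, 0.002], 0.79), ([0.202, -0.271, -0.002], 0.57)]
0.3 [-2.62484709e-04  9.93349985e-01  1.15133564e-01 -1.91904055e-06]
```

View pics/top0.png

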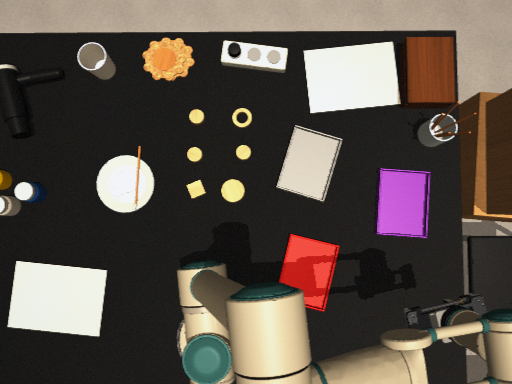

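View pics/scene0.png

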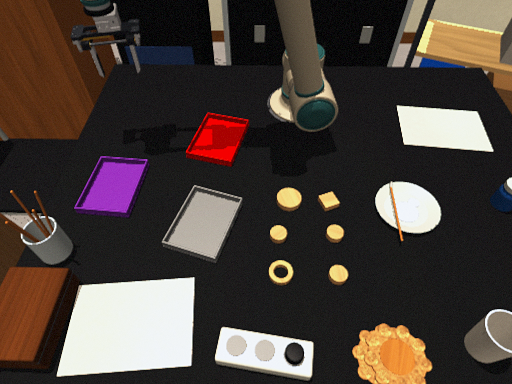

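Top view: small solid discs at (197,116), (195,155) and (243,152). The ring is at (242,117), the square at (196,189) and the 70 mm disc at (233,190). The grey tray is at (309,163); the red (309,272) and purple (404,203) ones are look-alikes. The three small discs fit "small solid round" (no hole, round, not large). Next I measure them and confirm in a crop.

```bash
cat > h.py <<'E'
from plant import r, gripper_to, inverse_kinematics, vision, models, telemetry
import cv2, numpy as np
from scipy.spatial.transform import Rotation as R
def proj(c,uv,z):
    k=vision.get_calibration(c); q=k["orientation"]
    d=R.from_quat([q[1],q[2],q[3],q[0]]).apply([(uv[0]-k["cx"])/k["fx"],(uv[1]-k["cy"])/k["fy"],1])
    p=np.array(k["position"]); return p+d*(z-p[2])/d[2]
def wood(c,im):
    hsv=cv2.cvtColor(im,cv2.COLOR_RGB2HSV)
    m=cv2.inRange(hsv,(15,70,100),(32,255,255))
    out=[]
    for cn in cv2.findContours(m,cv2.RETR_EXTERNAL,cv2.CHAIN_APPROX_NONE)[0]:
        if cv2.contourArea(cn)<60: continue
        M=cv2.moments(cn); uv=(M["m10"]/M["m00"],M["m01"]/M["m00"])
        p=proj(c,uv,.014)
        P=np.array([proj(c,q[0],.014)[:2] for q in cn]).astype(np.float32)
        if .25<p[0]<.75 and -.4<p[1]<.15: out.append((np.round(uv,1).tolist(),np.round(p[:2],4).tolist(),np.round(cv2.minAreaRect(P)[1],3).tolist()))
    return out
def tray(c,im,lo,hi,seed):
    hsv=cv2.cvtColor(im,cv2.COLOR_RGB2HSV)
    m=cv2.inRange(hsv,lo,hi)
    for cn in cv2.findContours(m,cv2.RETR_EXTERNAL,cv2.CHAIN_APPROX_NONE)[0]:
        if cv2.pointPolygonTest(cn,seed,False)>0:
            P=np.array([proj(c,q[0],.02)[:2] for q in cn]).astype(np.float32)
            return cv2.minAreaRect(P)
E
python3 - <<'E'
from h import *
for c,s in (("top",(309.,163.)),("scene",(203.,222.))):
    im=vision.snapshot(c)
    for w in wood(c,im): print(c,w)
    print(tray(c,im,(0,0,50),(180,70,255),s))
    if c=="top": cv2.imwrite("pics/crop.png",cv2.resize(im[100:210,175:350,::-1],None,fx=4.5,fy=4.5,interpolation=cv2.INTER_CUBIC))
E
```

```text
top ([195.6, 188.7], [0.4502, 0.0584], [0.046, 0.047])
top ([232.4, 190.1], [0.446, -0.0537], [0.07, 0.067])
top ([194.0, 154.0], [0.5569, 0.0643], [0.043, 0.043])
top ([242.9, 151.9], [0.5633, -0.0855], [0.043, 0.043])
top ([196.1, 116.0], [0.6748, 0.0589], [0.044, 0.043])
top ([241.6, 117.2], [0.6709, -0.0811], [0.059, 0.058])
((0.5278620719909668, -0.2864490747451782), (0.15321949124336243, 0.20440658926963806), 72.81090545654297)
scene ([338.1, 273.1], [0.6729, 0.0619], [0.046, 0.046])
scene ([280.5, 271.3], [0.6715, -0.0781], [0.061, 0.059])
scene ([278.1, 232.3], [0.5605, -0.0821], [0.045, 0.045])
scene ([335.0, 231.7], [0.555, 0.0679], [0.042, 0.053])
scene ([328.8, 199.2], [0.4477, 0.063], [0.052, 0.051])
scene ([288.9, 197.3], [0.4433, -0.0498], [0.072, 0.071])
((0.5307486057281494, -0.282889187335968), (0.15733344852924347, 0.21344958245754242), 72.81986999511719)
```

View pics/crop.png

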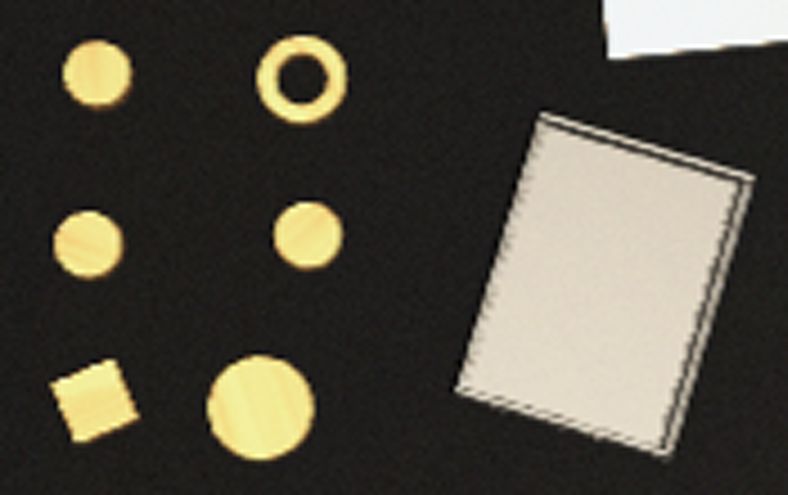

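The crop confirms it: three small solid discs at crop (97,73), (88,244) and (308,236), apart from the ring, square and big disc. The tray is empty and grey, with its long axis at about -17°. I'll take (308,236) first.

```bash
cat >> h.py <<'E'
TC=np.array([.5275,-.286]); ANG=np.radians(-17.2); U=np.array([np.cos(ANG),np.sin(ANG)])
def down():
    best=None
    for s in (1,-1):
        x=s*np.array([U[0],U[1],0]); z=np.array([0,0,-1.]); y=np.cross(z,x)
        q=R.from_matrix(np.array([x,y,z]).T).as_quat(); q=[q[3],q[0],q[1],q[2]]
        j=inverse_kinematics([.55,-.1,.15],q)
        if j is not None and (best is None or abs(j[5])<best[0]): best=(abs(j[5]),q)
    return best[1]
def pick(xy,q):
    r.move_to([*xy,.13],q); gripper_to(.068,15)
    hit=r.move_l([*xy,.029],vel=.15,guard=8)
    o=gripper_to(0.03,15)
    print("pick hit",hit,"tcp",telemetry.current_ee_pos(),"open",telemetry.current_opening(),"f",telemetry.current_finger_force())
    r.move_l([*xy,.13],vel=.2)
    print("lifted open",telemetry.current_opening(),"f",telemetry.current_finger_force())
def place(xy,q):
    r.move_to([*xy,.13],q)
    hit=r.move_l([*xy,.035],vel=.12,guard=6)
    print("place hit",hit,telemetry.current_ee_pos())
    gripper_to(.068); r.move_l([*xy,.14],vel=.2); print("t",telemetry.current_t())
E
python3 - <<'E'
from h import *
q=down(); print(q)
pick([.562,-.084],q); print("t",telemetry.current_t())
E
```

```text
[np.float64(-0.0), np.float64(0.9887563810470058), np.float64(-0.14953534344370953), np.float64(0.0)]
pick hit False tcp [ 0.56238059 -0.08408676  0.02967121] open 0.04435060232054929 f 15.000584721565247
lifted open 0.04467723611670184 f 14.999913275241852
t 5.2917
```

Held at 44.7 mm, which matches the 45 mm blank. I'll place it, then look from above.

Run:
```python
from h import *
q=down()
place(TC-.036*U,q)
r.move_to([.556,.066,.13],q)
im=vision.snapshot("scene"); cv2.imwrite("pics/s1.png",cv2.resize(im[150:300,140:360,::-1],None,fx=3.5,fy=3.5))
for w in wood("scene",im): print(w)
```

```text
place hit True [ 0.49242201 -0.27331192  0.03402316]
t 8.1583
([338.1, 273.3], [0.6733, 0.0618], [0.043, 0.049])
([280.5, 271.3], [0.6715, -0.078], [0.061, 0.059])
([334.9, 231.8], [0.5553, 0.0676], [0.042, 0.048])
([208.9, 208.2], [0.4867, -0.2734], [0.045, 0.045])
([332.9, 200.1], [0.4507, 0.074], [0.026, 0.06])
([288.8, 197.2], [0.4432, -0.0499], [0.072, 0.073])
```

View pics/s1.png

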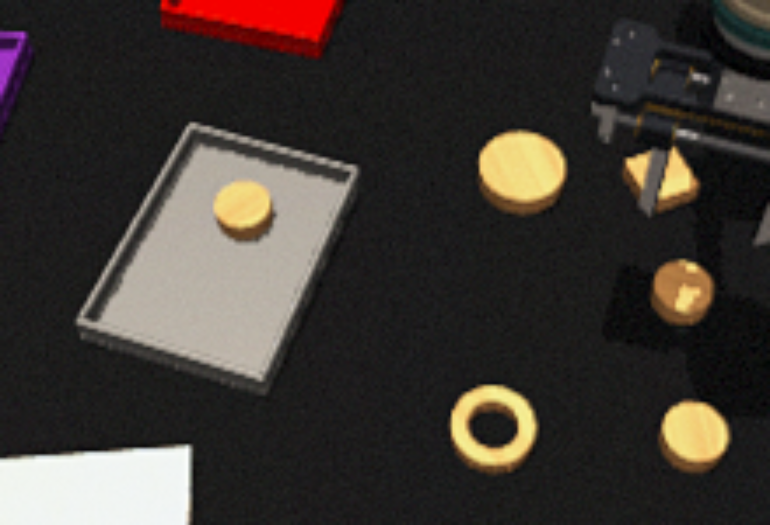

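The first blank lies flat on the tray floor at crop (243,208). The second is at crop (683,290) under the gripper, undisturbed, and the others haven't moved. Next is the second one.

Run:
```python
from h import *
q=down()
pick([.556,.066],q)
if telemetry.current_opening()>.04:
    place(TC+.036*U,q)
    r.move_to([.25,-.05,.3],q)
    for c in ("scene","top"):
        im=vision.snapshot(c)
        for w in wood(c,im): print(c,w)
        if c=="scene": cv2.imwrite("pics/s2.png",cv2.resize(im[150:300,140:360,::-1],None,fx=3.5,fy=3.5))
```

```text
pick hit False tcp [0.55638347 0.0659764  0.02962906] open 0.044635347429726475 f 15.000522136688232
lifted open 0.044694192812818986 f 14.999934285879135
place hit True [ 0.56081429 -0.29497334  0.03399329]
t 15.35
scene ([338.2, 273.1], [0.6728, 0.0621], [0.048, 0.045])
scene ([280.5, 271.2], [0.6714, -0.078], [0.061, 0.059])
scene ([197.9, 229.1], [0.5556, -0.2954], [0.051, 0.045])
scene ([208.8, 208.3], [0.487, -0.2736], [0.045, 0.047])
scene ([328.7, 199.2], [0.4475, 0.0627], [0.053, 0.048])
scene ([288.9, 197.4], [0.4439, -0.0498], [0.072, 0.076])
top ([195.7, 188.7], [0.4503, 0.0582], [0.046, 0.046])
top ([232.4, 190.1], [0.446, -0.0537], [0.07, 0.067])
top ([305.1, 174.5], [0.4933, -0.2751], [0.043, 0.046])
top ([312.2, 152.0], [0.5624, -0.2972], [0.043, 0.043])
top ([196.1, 116.0], [0.6748, 0.0589], [0.044, 0.043])
top ([241.6, 117.1], [0.671, -0.0812], [0.059, 0.058])
```

View pics/s2.png

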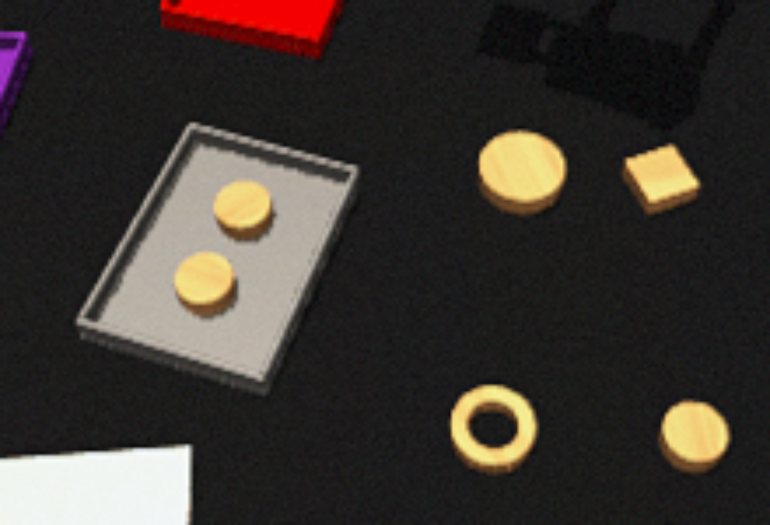

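Both blanks lie flat side by side on the tray floor at crop (243,208) and (205,280). The third, at crop (694,435), and all the other pieces are unmoved, and the robot is clear.

```bash
python3 -c "
from plant import r
print(r.sign_off())"
```

```text
the job is handed in; nothing more can be done
None
```

Two small round blanks now lie flat, side by side, on the grey tray's floor; the third and all the other pieces are where they were, and the job is handed in after about 16 s of robot time.

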